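# Change over a twin paint filter: seat the fresh cartridge, rock the stuck one free

### The arm

A 7-joint arm with a two-finger parallel gripper is mounted at the origin on the work surface. World frame = base frame: x ahead of the robot, y to its left, z up, the work surface at z = 0. Lengths are in m, angles in rad, forces in N, time in s.
With the tool pointing down it reaches from about 0.425 to 0.825 m from the base axis. Payload 3.6 kg.
Tool frame: the origin (TCP) lies midway between the tips of the shut fingers; the grasp point (between the pads) lies behind it (robot.grip_depth is the z of the grasp point in the tool frame, in m); z points along the fingers, y is the line along which they close (so a half turn about z gives the same grasp; the last joint's range is limited). The gripper opens to 93 mm and grips with 3 to 60 N. Pads are 15 mm wide; open, the fingers measure 128 mm over their backs; the gripper's body (75 mm by 188 mm) begins 65 mm behind the grasp point.
Start: joints at [-1.296, 0.615, -0.013, 1.423, 0.008, 1.103, -0.04], TCP at [0.193, 0.621, 0.219] pointing down, gripper open.
Joint ranges: [-3.12, 3.12], [-0.3, 2.06], [-1.34, 1.32], [0.26, 2.42], [-1.36, 4.5], [0.01, 1.98], [-2.84, 2.84]. Speed limits (rad/s): [2.79, 2.79, 3.14, 3.14, 3.14, 3.14, 3.14].

### API

Orientations are given as a unit quaternion [x, y, z, w].
In Python, from station import robot, viewer, workorder gives the robot as it stands. The module is installed in compiled form; this text tells all that it offers.
- The arm moves only by the shell command python3 -m pendant 'ROWS'. ROWS is a JSON object whose one key "deltas" holds a list of rows, each an object of numbers: "x", "y", "z": the shift along the tool's x, y, z in m; "ax", "ay", "az": the turn, a rotation vector about the tool's x, y, z in rad; "grip": the opening, from 0 (shut) to 1 (fully open). A call has exactly 5 rows; each row is the pose to reach, as a shift and turn from the pose commanded when the call began, along the tool's axes at that moment; what a row does not reach only later rows make up. A row lasts 1/10 s, in which the tool goes at most 50 mm and 8.59 degrees, less where a joint would pass 70% of its speed; a pose out of reach is approached as far as the arm can. A call with a gripper value outside its range is refused whole. The fingers move at their own pace and stop on an object; the grip force is fixed at half the most. Time passes only in rows, so rows that repeat a pose let the fingers close, or fill a call up. It gives the time, the measured TCP pose, the force, the opening and the grip force at its end, in the units of the state.
- robot.sense(): the state, without advancing time (a new reading comes with each control period).
- viewer.get_image(name): name is "side" or "top" or "wrist"; returns a dict with "image" (480x640x3 uint8, red, green, blue), "z_map" (480x640 float32, m along the optical axis (not along the pixel's ray), 0 where there is no reading), "K" (3x3 intrinsics, pixels), "k1" (the pictures are not rectified: a ray, as slopes to the right and down, at radius r is drawn at 1 + k1 r^2 times it, then the intrinsics apply), "T" (4x4, takes a point from camera to world coordinates). Camera axes: x right, y up, looking along -z (the intrinsics and any distortion apply to the point x, -y, -z); pixel columns grow to the right and rows downward; lengths in m; the calibration is good to about 2 mm. A picture is of the moment at which its call begins.
- workorder.hand_in(): hands the job in; it is judged then, once.
The state is a dict: "time_s": time; "joint_positions": joint angles; "qd": joint speeds; "effort": joint torques, N m; "tcp_pos": TCP position; "tool_rot": TCP orientation; "ft_force": force on the tool from outside, world axes, zero at the start; "ft_torque": the same for the moment, N m; "opening": finger opening in m; "finger_force": force on a finger pad.
Only numpy, scipy, OpenCV 4.12 (cv2) and the standard library are available. Lean on these libraries where they do the work, as an engineer would, in place of code of your own. Each camera call takes 0.05 s, during which the arm holds its last target. There are 200 camera calls.

### The job

At the paint-mixing bench, first take the fresh filter cartridge from its black stand and press it fully home in the empty metal socket, so that the shoulder of its body is flush with the rim, and let go of it. Then grip the spent cartridge that is stuck between the two stiff steel clips of the holder and rock it to both sides while it is still down in the holder, until it has pushed both clips well open; draw it straight up, and finish while still holding it, upright and still, over the holder with its foot a few centimetres clear of the clips. Leave the other things on the bench where they are.

Things in the scene. Friction and masses are not known exactly. Their poses are not given: they have to be found in the camera images.
- fresh: White plastic filter cartridge, 100 mm tall, about 160 g. From below: foot 12 x 22 x 12 mm (x, y, z), body 36 x 30 x 40 (its flat top, 52 mm up, is the shoulder), grip fin 14 x 26 x 48 on top, pinched across its 14 mm (x). Origin: centre of the foot's underside, z up. Starts in the stand, origin 4 mm above the bench, axes as the stand's.
- spent: White plastic filter cartridge, 100 mm tall, about 160 g. From below: foot 12 x 22 x 12 mm (x, y, z), body 36 x 30 x 40 (its flat top, 52 mm up, is the shoulder), grip fin 14 x 26 x 48 on top, pinched across its 14 mm (x). Origin: centre of the foot's underside, z up. Starts in the holder, origin 10 mm above the bench, axes as the holder's.
- stand: Black plastic stand, 70 x 64 x 16 mm (x, y, z), fixed, with a rectangular hole for the foot; the fresh cartridge's body stands on its top. Origin: centre of its underside, on the bench.
- socket: Empty fixed metal socket, 68 x 62 x 60 mm (x, y, z), with a pocket 39 x 33 mm (x, y) open at the top: 1.5 mm to spare all round the body, 3 mm chamfer; the cartridge goes in axes parallel, either way round. Origin: centre of its underside on the bench. Fully home, the cartridge's origin is 8 mm above this origin, its shoulder at the rim (60 mm).
- plate (a joint): Stiff seal plate in the bottom of the socket: metres pressed down, 0 (up to 0.002 at the start) to 0.012, a hard stop = fully home. Up, its top is 20 mm above the bench, so the foot lands on it with the cartridge about 12 mm proud. Needs about 6 N to move and stays where it is pressed.
- holder: Fixed clip holder: base 96 x 60 x 18 mm (x, y, z), 8 mm deep pocket (15 x 25 mm) for the foot, side walls at +-y to 54 mm height, clips at -x and +x, tops at 76 mm. Origin: centre of its underside on the bench. The cartridge rocks towards +-x about its foot, 10 mm above this origin. It rises some 6 mm, then the shut clips stop it: pulling harder does not free it.
- clip_front (a joint): Steel clip on the holder's -x side: rad it leans outwards, 0 shut to 0.35. Hinged 16 mm up, 23 mm from the middle; its lip reaches 4 mm in over the shoulder, clear of it from 0.09 rad on. Stiff (5 N at its top), stays where pushed. Leaning the cartridge about its foot this way pushes it about as far: 0.18 rad is ample.
- clip_back (a joint): The clip on the holder's +x side, the mirror image of clip_front.
- bottle: Bystander: white capped bottle, 64 mm wide, 145 mm tall. Origin: centre of its underside.
- cup: Bystander: empty white mixing cup, 72 mm wide, 70 mm tall. Origin: centre of its underside.
- tin: Bystander: bare steel tin, 76 mm wide, 75 mm tall. Origin: centre of its underside.
- paddle: Bystander: stirring paddle, 200 mm long, lying on the bench along its x. Origin: its middle, underside.
- jar: Bystander: small white jar with a black cap, 56 mm wide, 60 mm tall. Origin: centre of its underside.
- funnel: Bystander: white funnel standing on its mouth, 80 mm wide, 75 mm tall. Origin: centre of its underside.
There are look-alikes about, which are no part of the job. Leave any blue or green look-alike of the spent alone.

How it is judged:
On the way, in this order (a step that is already met when the one before it is completed fails the run):
1. the fresh cartridge is fully home in the socket and let go (z of fresh in the frame of socket below 0.0115 m and horizontal distance between fresh and socket below 0.005 m and angle between fresh's own z axis and vertical below 0.08 rad and contact force between the fingers and fresh below 0.1 N), for 0.2 s.
2. the spent cartridge, still down in the holder, has pushed both clips open (value of joint each of clip_front, clip_back above 0.09 rad and z of spent in the frame of holder below 0.022 m and horizontal distance between spent and holder below 0.012 m), for 0.1 s.
At the end, for the whole second after the job is handed in: Fresh cartridge home in the socket (origin under 11.5 mm above the socket's, within 5 mm and 0.08 rad); spent one still gripped over the holder, underside 82 to 170 mm above its origin, within 50 mm sideways, tilt under 0.2 rad, still, touching neither holder nor fresh one (z of fresh in the frame of socket below 0.0115 m and horizontal distance between fresh and socket below 0.005 m and angle between fresh's own z axis and vertical below 0.08 rad and z of spent in the frame of holder between 0.082 and 0.17 m and horizontal distance between spent and holder below 0.05 m and angle between spent's own z axis and vertical below 0.2 rad and linear speed of spent below 0.03 m/s and contact force between the fingers and spent above 2 N and contact force between spent and holder below 0.1 N and contact force between spent and fresh below 0.1 N); the arm keeps its last pose, push and grip.
It fails at once if a bystander is moved by more than 30 mm (distance of any of bottle, cup, tin, paddle, jar, funnel from where it was at the start of the episode above 0.03 m).
It also fails if it takes over 61 s, if anything falls off the work surface, if the arm or the gripper's body presses on something with over 40 N, if the wrist force passes 120 N, or if a joint passes its speed limit or range.

## Working session

There is one attempt and no reset: what is moved stays moved. The work goes in short steps, Python scripts to look and compute and a shell command to move; the robot and the scene stay as the last step left them, time stands still between calls to the robot, and variables do not carry over. Pictures are saved under pics/ and viewed, at most 10 in all, crops included, and the job is handed in when it is done.

```bash
mkdir -p pics; ls; python3 - <<'E'
from station import robot, viewer
import cv2,numpy as np
s=robot.sense(); print(s['time_s'],s['tcp_pos'],s['tool_rot'],s['ft_force'],s['opening'],robot.grip_depth)
for n in("side","top"):
    d=viewer.get_image(n); cv2.imwrite(f"pics/{n}0.png",d["image"][:,:,::-1]); np.savez(f"pics/{n}0.npz",**d)
    print(n,d["K"].tolist(),d["k1"],np.round(d["T"],4).tolist())
E
```

```text
pics
0.0 [0.19234081 0.62007634 0.2174722 ] [ 1.49782800e-01  9.88718093e-01 -1.27182647e-03 -1.66500672e-04] [ 0.0358866  -0.34882844 -1.34065611] 0.09285890418796905 -0.0188
side [[541.5970423626769, 0.0, 313.84727206331485], [0.0, 541.5970423626769, 243.11051013035072], [0.0, 0.0, 1.0]] -0.10444577224225597 [[0.9759, 0.1226, -0.1806, 0.3878], [-0.2182, 0.5332, -0.8173, -0.8685], [-0.0039, 0.837, 0.5471, 0.6463], [0.0, 0.0, 0.0, 1.0]]
top [[527.2489311038034, 0.0, 319.4195613777307], [0.0, 527.2489311038034, 235.37011066672815], [0.0, 0.0, 1.0]] 0.04194867542073332 [[-0.0148, 0.9859, -0.1668, 0.4051], [-0.9997, -0.0113, 0.0222, 0.0109], [0.02, 0.1671, 0.9857, 1.0606], [0.0, 0.0, 0.0, 1.0]]
```

View pics/top0.png

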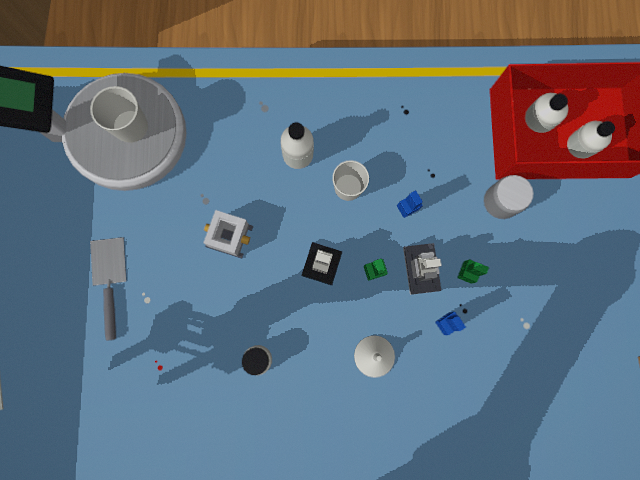

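View pics/side0.png

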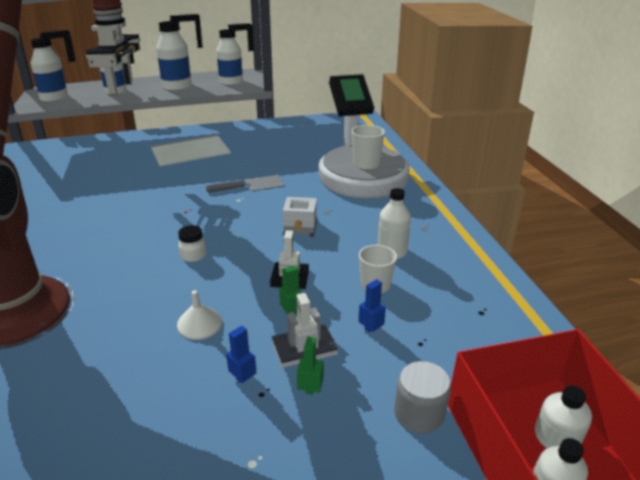

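The top view shows the white cartridge in the black stand at (322,263), the empty socket at (228,233), and the white cartridge in the clip holder at (424,268). There are green look-alikes at (375,268) and (473,271), and blue ones at (410,204) and (450,323). Only the white one, between steel clips on the base at (424,268), fits "spent", and only the white one in the black stand fits "fresh". I'll confirm this in a crop.

```bash
cat > h.py <<'E'
import numpy as np,cv2
def cloud(d):
    K=d["K"];h,w=d["z_map"].shape
    uv=np.stack(np.meshgrid(np.arange(w),np.arange(h)),-1).reshape(-1,1,2).astype(np.float64)
    p=cv2.undistortPoints(uv,K,np.array([float(d["k1"]),0,0,0])).reshape(h,w,2)
    z=d["z_map"]; c=np.stack([p[...,0]*z,-p[...,1]*z,-z],-1)
    T=d["T"]; return c@T[:3,:3].T+T[:3,3]
def rect(P):
    r=cv2.minAreaRect((P[:,:2]*1000).astype(np.float32)); return np.round(r[0],1),np.round(r[1],1),round(r[2],1)
E
python3 - <<'E'
from h import *
d=dict(np.load("pics/top0.npz")); P=cloud(d); im=d["image"].astype(int)
hsv=cv2.cvtColor(d["image"],cv2.COLOR_RGB2HSV)
def sel(b,m): 
    a=np.zeros(P.shape[:2],bool); a[b[1]:b[3],b[0]:b[2]]=1; return a&m&(d["z_map"]>0)
Z=P[...,2]
for n,b,zs in [("stand",(298,238,346,288),[(.010,.022),(.048,.06),(.09,.115)]),("socket",(200,205,256,262),[(.052,.068)]),("holder",(398,240,448,298),[(.012,.024),(.045,.06),(.068,.084),(.1,.12)])]:
    for lo,hi in zs:
        q=P[sel(b,(Z>lo)&(Z<hi)&(hsv[...,1]<110))]
        if len(q)>3: print(n,lo,len(q),q[:,2].mean().round(4),rect(q),"med",np.median(q,0).round(4))
c=np.hstack([cv2.resize(d["image"][y-40:y+40,x-33:x+33,::-1],(264,320),interpolation=cv2.INTER_CUBIC) for x,y in((228,233),(322,263),(424,268))])
cv2.imwrite("pics/crop1.png",c)
E
```

```text
stand 0.01 798 0.0162 (array([526.2, -16.2]), array([64.1, 70.7]), 71.8) med [ 0.5223 -0.0145  0.0161]
stand 0.048 149 0.0561 (array([526. , -16.2]), array([29.7, 36. ]), 72.0) med [ 0.5175 -0.0157  0.0562]
stand 0.09 119 0.1032 (array([525.8, -16.2]), array([25.5, 14. ]), 71.7) med [ 0.525  -0.0164  0.1038]
socket 0.052 835 0.0597 (array([584.9, 170.2]), array([62.9, 68.7]), 71.7) med [0.585  0.1701 0.0598]
holder 0.012 797 0.0184 (array([ 513.3, -216.3]), array([95.9, 61.2]), 6.1) med [ 0.4979 -0.2096  0.0185]
holder 0.045 154 0.0534 (array([ 512.5, -216.2]), array([47.5, 44.7]), 5.3) med [ 0.5091 -0.2007  0.0535]
holder 0.068 178 0.0759 (array([ 513.1, -215.2]), array([48.8, 25.1]), 5.4) med [ 0.5077 -0.2151  0.0761]
holder 0.1 121 0.1097 (array([ 513.1, -215.8]), array([14. , 25.8]), 7.4) med [ 0.5127 -0.2152  0.1099]
```

View pics/crop1.png

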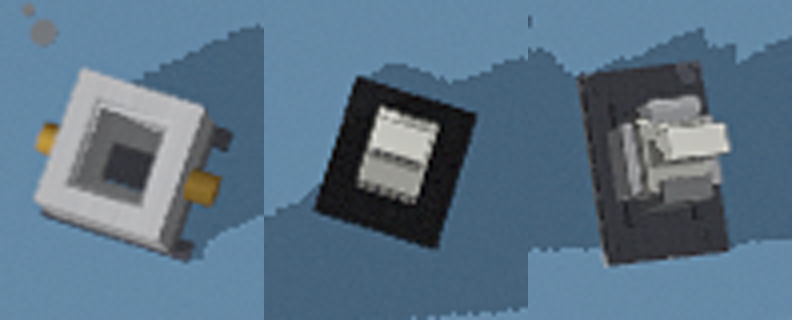

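The crop confirms the picks: empty socket (left), white cartridge in the black stand (centre, fin running towards image right) and white cartridge between the clips (right). Fresh is at (526,-16) mm with its x axis at -18.3°, the socket at (585,170) at -18.3°, and the holder at (513,-216) at +6°.

```bash
cat >> h.py <<'E'
from scipy.spatial.transform import Rotation as R
def go(pos,psi,tilt=0,ref=None):
    """delta in tool axes from the present pose to TCP pos (m), tool y at psi deg, tilted by tilt rad towards +tool y direction"""
    from station import robot
    s=robot.sense(); p,q=(s["tcp_pos"],s["tool_rot"]) if ref is None else ref
    R0=R.from_quat(q); a=np.deg2rad(psi); y=np.array([np.cos(a),np.sin(a),0]); z=np.array([0,0,-1.]); 
    Rt=R.from_matrix(np.stack([np.cross(y,z),y,z],1)); ax=np.cross([0,0,1.],y)
    Rt=R.from_rotvec(tilt*ax)*Rt
    d=R0.inv().apply(np.array(pos)-p); r=(R0.inv()*Rt).as_rotvec()
    print("d mm",np.round(d*1000,1),"r",np.round(r,4),"t",round(s["time_s"],2),"F",np.round(s["ft_force"],1),"op",round(s["opening"]*1000,1),"ff",np.round(s["finger_force"],1),"tcp",np.round(s["tcp_pos"],4))
E
python3 -c "
from h import *; go([.526,-.0162,.2],-18.3)"
```

```text
d mm [-507.2 -508.9   18.8] r [-0.0018  0.0018  1.5895] t 0.1 F [-0.1 -0.1  0. ] op 93.2 ff 0.0 tcp [0.1923 0.6202 0.2176]
```

```bash
python3 -m pendant '{"deltas":[{"x":-0.034,"y":-0.034,"z":0,"az":0.14,"grip":1},{"x":-0.068,"y":-0.068,"z":0,"az":0.28,"grip":1},{"x":-0.102,"y":-0.102,"z":0,"az":0.42,"grip":1},{"x":-0.136,"y":-0.136,"z":0,"az":0.56,"grip":1},{"x":-0.17,"y":-0.17,"z":0,"az":0.7,"grip":1}]}'; python3 -c "
from h import *; go([.526,-.0162,.2],-18.3)"
```

```text
d mm [-507.2 -508.9   18.8] r [-0.0018  0.0018  1.5895] t 0.1 F [-0.1 -0.1  0. ] op 93.2 ff 0.0 tcp [0.1923 0.6202 0.2176]invalid input at $.deltas[0]: expected keys x, y, z, ax, ay, az, grip
```

```bash
python3 -m pendant '{"deltas":[{"x":-0.034,"y":-0.034,"z":0,"ax":0,"ay":0,"az":0.14,"grip":1},{"x":-0.068,"y":-0.068,"z":0,"ax":0,"ay":0,"az":0.28,"grip":1},{"x":-0.102,"y":-0.102,"z":0,"ax":0,"ay":0,"az":0.42,"grip":1},{"x":-0.136,"y":-0.136,"z":0,"ax":0,"ay":0,"az":0.56,"grip":1},{"x":-0.17,"y":-0.17,"z":0,"ax":0,"ay":0,"az":0.7,"grip":1}]}'; python3 -c "
from h import *; go([.526,-.0162,.2],-18.3)"
```

```text
time_s: 0.6
tcp_pos: [0.305, 0.406, 0.2184]
tool_rot: [0.482, 0.876, -0.0, -0.0]
ft_force: [1.2, -0.2, 0.3]
opening: 0.0931
finger_force: 0.0
d mm [-474.9  -39.1   18.5] r [-4.000e-04  4.000e-04  8.838e-01] t 0.6 F [ 1.2 -0.2  0.3] op 93.1 ff 0.0 tcp [0.305  0.406  0.2184]
```

```bash
python3 -m pendant '{"deltas":[{"x":-0.048,"y":-0.004,"z":0.002,"ax":0,"ay":0,"az":0.14,"grip":1},{"x":-0.096,"y":-0.008,"z":0.004,"ax":0,"ay":0,"az":0.28,"grip":1},{"x":-0.144,"y":-0.012,"z":0.006,"ax":0,"ay":0,"az":0.42,"grip":1},{"x":-0.192,"y":-0.016,"z":0.008,"ax":0,"ay":0,"az":0.56,"grip":1},{"x":-0.24,"y":-0.02,"z":0.01,"ax":0,"ay":0,"az":0.7,"grip":1}]}' | grep tcp; python3 -c "
from h import *; go([.526,-.0162,.2],-18.3)"
```

```text
tcp_pos: [0.4176, 0.1935, 0.2085]
d mm [-193.1  135.7    8.5] r [-3.000e-04 -1.000e-04  1.841e-01] t 1.1 F [1.2 0.3 0.5] op 93.1 ff 0.0 tcp [0.4176 0.1935 0.2085]
```

```bash
python3 -m pendant '{"deltas":[{"x":-0.0386,"y":0.0271,"z":0.002,"ax":0,"ay":0,"az":0.06,"grip":1},{"x":-0.0772,"y":0.0543,"z":0.004,"ax":0,"ay":0,"az":0.12,"grip":1},{"x":-0.1159,"y":0.0814,"z":0.006,"ax":0,"ay":0,"az":0.184,"grip":1},{"x":-0.1545,"y":0.1086,"z":0.008,"ax":0,"ay":0,"az":0.184,"grip":1},{"x":-0.1931,"y":0.1357,"z":0.0085,"ax":0,"ay":0,"az":0.184,"grip":1}]}' | grep tcp; python3 - <<'E'
from h import *; go([.526,-.0162,.12],-18.3)
from station import viewer
d=viewer.get_image("wrist"); cv2.imwrite("pics/w1.png",d["image"][:,:,::-1]); P=cloud(d)
Z=P[...,2]
hsv=cv2.cvtColor(d["image"],cv2.COLOR_RGB2HSV)
near=np.linalg.norm(P[...,:2]-[.526,-.016],axis=-1)<.06
for lo,hi in[(.010,.022),(.05,.06),(.095,.115)]:
    q=P[near&(Z>lo)&(Z<hi)&(hsv[...,1]<110)&(d["z_map"]>0)]
    if len(q)>10: print(lo,len(q),q[:,2].mean(),rect(q))
E
```

```text
tcp_pos: [0.527, -0.0153, 0.1996]
d mm [-1.2 -0.6 79.6] r [-0.0012  0.0001  0.0059] t 1.6 F [0.9 0.3 0.1] op 92.8 ff 0.0 tcp [ 0.527  -0.0153  0.1996]
0.01 3463 0.015364805255990939 (array([527.1, -15.1]), array([63.3, 70.1]), 71.6)
0.05 1030 0.05515586104081472 (array([527.2, -14.6]), array([29.7, 35.9]), 71.8)
0.095 850 0.10270287590896186 (array([527. , -14.8]), array([26.3, 14.5]), 71.8)
```

View pics/w1.png

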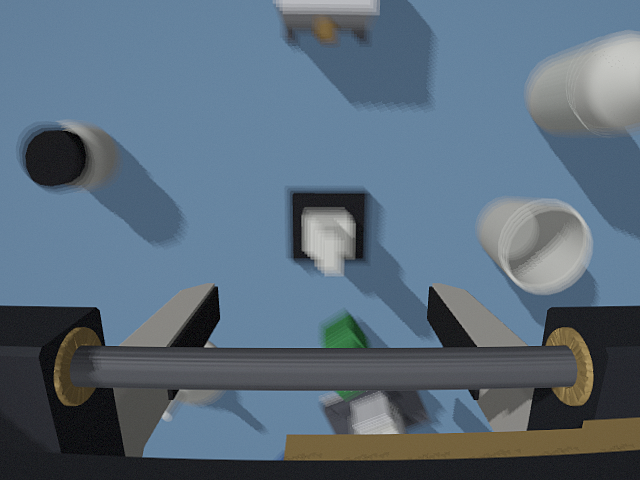

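The wrist view shows the fresh fin centred between the open fingers at (328,240), with nothing under the fingertips. Going down.

```bash
python3 -m pendant '{"deltas":[{"x":-0.0004,"y":-0.0004,"z":0.034,"ax":0,"ay":0,"az":0.006,"grip":1},{"x":-0.0004,"y":-0.0004,"z":0.07,"ax":0,"ay":0,"az":0.006,"grip":1},{"x":-0.0004,"y":-0.0004,"z":0.105,"ax":0,"ay":0,"az":0.006,"grip":1},{"x":-0.0004,"y":-0.0004,"z":0.137,"ax":0,"ay":0,"az":0.006,"grip":1},{"x":-0.0004,"y":-0.0004,"z":0.137,"ax":0,"ay":0,"az":0.006,"grip":1}]}' | grep -E "tcp|force"
python3 -m pendant '{"deltas":[{"x":0,"y":0,"z":0,"ax":0,"ay":0,"az":0,"grip":0.5},{"x":0,"y":0,"z":0,"ax":0,"ay":0,"az":0,"grip":0},{"x":0,"y":0,"z":0,"ax":0,"ay":0,"az":0,"grip":0},{"x":0,"y":0,"z":0,"ax":0,"ay":0,"az":0,"grip":0},{"x":0,"y":0,"z":0,"ax":0,"ay":0,"az":0,"grip":0}]}' 
python3 -m pendant '{"deltas":[{"x":0,"y":0,"z":0,"ax":0,"ay":0,"az":0,"grip":0},{"x":0,"y":0,"z":0,"ax":0,"ay":0,"az":0,"grip":0},{"x":0,"y":0,"z":0,"ax":0,"ay":0,"az":0,"grip":0},{"x":0,"y":0,"z":0,"ax":0,"ay":0,"az":0,"grip":0},{"x":0,"y":0,"z":0,"ax":0,"ay":0,"az":0,"grip":0}]}' 
python3 -c "
from h import *; go([.5265,-.0155,.16],-18.3)"
```

```text
tcp_pos: [0.5226, -0.0134, 0.0594]
ft_force: [0.2, 0.6, 1.1]
finger_force: 0.0
time_s: 2.65
tcp_pos: [0.5267, -0.014, 0.064]
tool_rot: [0.811, 0.585, 0.001, 0.0]
ft_force: [0.9, 0.9, -0.7]
opening: 0.0578
finger_force: 0.0
time_s: 3.15
tcp_pos: [0.5262, -0.0141, 0.0631]
tool_rot: [0.811, 0.585, -0.0, -0.0]
ft_force: [0.8, -0.2, -1.0]
opening: 0.0174
finger_force: 0.0
d mm [ -1.2   0.7 -96.9] r [-0.0002  0.0001 -0.0006] t 3.15 F [ 0.8 -0.2 -1. ] op 17.4 ff 0.0 tcp [ 0.5262 -0.0141  0.0631]
```

```bash
python3 -m pendant '{"deltas":[{"x":0,"y":0,"z":0,"ax":0,"ay":0,"az":0,"grip":0},{"x":0,"y":0,"z":0,"ax":0,"ay":0,"az":0,"grip":0},{"x":0,"y":0,"z":0,"ax":0,"ay":0,"az":0,"grip":0},{"x":0,"y":0,"z":0,"ax":0,"ay":0,"az":0,"grip":0},{"x":0,"y":0,"z":0,"ax":0,"ay":0,"az":0,"grip":0}]}' |grep -E "force|open"
python3 -m pendant '{"deltas":[{"x":0,"y":0,"z":-0.01,"ax":0,"ay":0,"az":0,"grip":0},{"x":0,"y":0,"z":-0.03,"ax":0,"ay":0,"az":0,"grip":0},{"x":0,"y":0,"z":-0.05,"ax":0,"ay":0,"az":0,"grip":0},{"x":0,"y":0,"z":-0.075,"ax":0,"ay":0,"az":0,"grip":0},{"x":0,"y":0,"z":-0.095,"ax":0,"ay":0,"az":0,"grip":0}]}' 
python3 -c "
from h import *; go([.5265+.0589-.0003,-.0155+.1864+.0014,.16],-18.3)"
```

```text
ft_force: [0.1, 0.1, -1.1]
opening: 0.0137
finger_force: 30.0
time_s: 4.15
tcp_pos: [0.5261, -0.0142, 0.16]
tool_rot: [0.811, 0.585, 0.0, 0.0]
ft_force: [0.3, 0.9, -1.5]
opening: 0.0136
finger_force: 30.0
d mm [ 1.956e+02 -2.700e+00  1.000e-01] r [ 0.0005 -0.0003 -0.0008] t 4.15 F [ 0.3  0.9 -1.5] op 13.6 ff 30.0 tcp [ 0.5261 -0.0142  0.16  ]
```

```bash
python3 -m pendant '{"deltas":[{"x":0.04,"y":-0.0006,"z":0,"ax":0,"ay":0,"az":0,"grip":0},{"x":0.085,"y":-0.0012,"z":0,"ax":0,"ay":0,"az":0,"grip":0},{"x":0.13,"y":-0.002,"z":0,"ax":0,"ay":0,"az":0,"grip":0},{"x":0.17,"y":-0.0026,"z":0,"ax":0,"ay":0,"az":0,"grip":0},{"x":0.1955,"y":-0.0026,"z":0,"ax":0,"ay":0,"az":0,"grip":0}]}' >/dev/null
python3 -m pendant '{"deltas":[{"x":0,"y":0,"z":0,"ax":0,"ay":0,"az":0,"grip":0},{"x":0,"y":0,"z":0,"ax":0,"ay":0,"az":0,"grip":0},{"x":0,"y":0,"z":0,"ax":0,"ay":0,"az":0,"grip":0},{"x":0,"y":0,"z":0,"ax":0,"ay":0,"az":0,"grip":0},{"x":0,"y":0,"z":0,"ax":0,"ay":0,"az":0,"grip":0}]}' >/dev/null
python3 - <<'E'
from h import *; go([.585,.1722,.16],-18.3)
from station import viewer
ims=[]
for n in("side","wrist"):
    d=viewer.get_image(n); P=cloud(d);Z=P[...,2]; np.savez(f"pics/{n}2.npz",**d)
    hsv=cv2.cvtColor(d["image"],cv2.COLOR_RGB2HSV)
    near=(np.linalg.norm(P[...,:2]-[.585,.171],axis=-1)<.07)&(d["z_map"]>0)
    ims.append(d["image"])
    for lo,hi in[(.054,.064),(.147,.155)]:
        q=P[near&(Z>lo)&(Z<hi)&(hsv[...,1]<110)]
        if len(q)>10: print(n,lo,len(q),q[:,2].mean(),rect(q))
a=cv2.resize(ims[0][100:260,200:400],(400,320)); b=cv2.resize(ims[1],(400,320))
cv2.imwrite("pics/c2.png",np.hstack([a,b])[:,:,::-1])
E
```

```text
d mm [ 1.2 -0.6 -1.5] r [ 0.      0.0003 -0.0028] t 5.15 F [-0.1  0.1 -1.8] op 13.7 ff 30.0 tcp [0.5852 0.1709 0.1585]
side 0.054 384 0.0586263678026492 (array([584.3, 169.3]), array([70.9, 68.5]), 71.8)
side 0.147 97 0.15063819462022893 (array([582.6, 166.5]), array([32.4, 36.6]), 73.0)
wrist 0.054 4185 0.05912158188648441 (array([585.7, 172.1]), array([61.9, 68.3]), 71.2)
wrist 0.147 1158 0.15057322027610684 (array([587.5, 181.1]), array([ 9.4, 35.9]), 70.6)
```

View pics/c2.png

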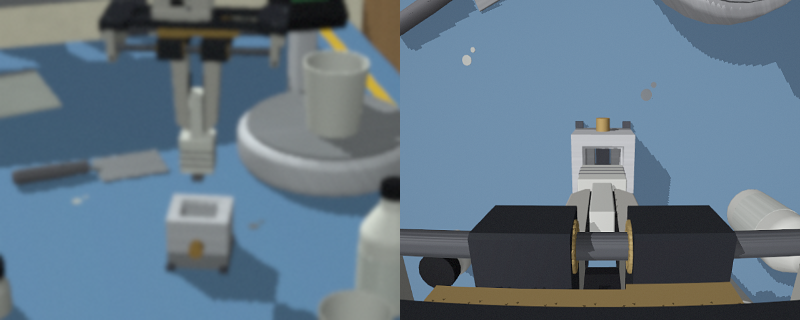

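```bash
python3 - <<'E'
from h import *
a=np.deg2rad(71.7);A=np.array([[np.cos(a),np.sin(a)],[np.sin(a),-np.cos(a)]])
for n in("side","wrist","top"):
    d=dict(np.load(f"pics/{n}{0 if n=='top' else 2}.npz"));P=cloud(d);Z=P[...,2];hsv=cv2.cvtColor(d["image"],cv2.COLOR_RGB2HSV)
    near=(np.linalg.norm(P[...,:2]-[.585,.171],axis=-1)<.07)&(d["z_map"]>0)&(hsv[...,1]<110)
    for lab,z in(("rim",.0592),("shoulder",.1507)):
        q=P[near&(abs(Z-z)<.002)]
        if len(q)<10: continue
        t=(q[:,:2]-[.585,.171])@A.T*1000; print(n,lab,len(q),"toolx",np.percentile(t[:,0],[1,99]).round(1),"tooly",np.percentile(t[:,1],[1,99]).round(1))
E
```

```text
side rim 285 toolx [-34.3  30.7] tooly [-33.4  33.6]
side shoulder 72 toolx [-21.2   9.6] tooly [-18.9  17.1]
wrist rim 4009 toolx [-27.6  31.9] tooly [-33.5  34. ]
wrist shoulder 1023 toolx [ 6.6 14.8] tooly [-18.6  16.9]
top rim 548 toolx [-31.6  29.9] tooly [-33.3  33.5]
```

```bash
python3 -m pendant '{"deltas":[{"x":0.0011,"y":0.001,"z":0,"ax":0,"ay":0,"az":0,"grip":0},{"x":0.0011,"y":0.001,"z":0.01,"ax":0,"ay":0,"az":0,"grip":0},{"x":0.0011,"y":0.001,"z":0.02,"ax":0,"ay":0,"az":0,"grip":0},{"x":0.0011,"y":0.001,"z":0.03,"ax":0,"ay":0,"az":0,"grip":0},{"x":0.0011,"y":0.001,"z":0.035,"ax":0,"ay":0,"az":0,"grip":0}]}' |grep -E "tcp|ft_f"
python3 -m pendant '{"deltas":[{"x":0,"y":0,"z":0.006,"ax":0,"ay":0,"az":0,"grip":0},{"x":0,"y":0,"z":0.012,"ax":0,"ay":0,"az":0,"grip":0},{"x":0,"y":0,"z":0.018,"ax":0,"ay":0,"az":0,"grip":0},{"x":0,"y":0,"z":0.024,"ax":0,"ay":0,"az":0,"grip":0},{"x":0,"y":0,"z":0.03,"ax":0,"ay":0,"az":0,"grip":0}]}' |grep -E "tcp|ft_"
python3 -m pendant '{"deltas":[{"x":0,"y":0,"z":0.002,"ax":0,"ay":0,"az":0,"grip":0},{"x":0,"y":0,"z":0.004,"ax":0,"ay":0,"az":0,"grip":0},{"x":0,"y":0,"z":0.006,"ax":0,"ay":0,"az":0,"grip":0},{"x":0,"y":0,"z":0.008,"ax":0,"ay":0,"az":0,"grip":0},{"x":0,"y":0,"z":0.01,"ax":0,"ay":0,"az":0,"grip":0}]}' |grep -E "tcp|ft_"

```

```text
tcp_pos: [0.5855, 0.1729, 0.1212]
ft_force: [0.8, -0.5, -1.8]
tcp_pos: [0.5867, 0.173, 0.0927]
ft_force: [0.3, -0.8, -1.6]
tcp_pos: [0.5867, 0.1731, 0.0831]
ft_force: [0.3, 0.3, -2.1]
```

```bash
python3 -m pendant '{"deltas":[{"x":0,"y":0,"z":0.002,"ax":0,"ay":0,"az":0,"grip":0},{"x":0,"y":0,"z":0.004,"ax":0,"ay":0,"az":0,"grip":0},{"x":0,"y":0,"z":0.006,"ax":0,"ay":0,"az":0,"grip":0},{"x":0,"y":0,"z":0.008,"ax":0,"ay":0,"az":0,"grip":0},{"x":0,"y":0,"z":0.01,"ax":0,"ay":0,"az":0,"grip":0}]}' |grep -E "tcp|ft_"
python3 -m pendant '{"deltas":[{"x":0,"y":0,"z":0.0015,"ax":0,"ay":0,"az":0,"grip":0},{"x":0,"y":0,"z":0.003,"ax":0,"ay":0,"az":0,"grip":0},{"x":0,"y":0,"z":0.0045,"ax":0,"ay":0,"az":0,"grip":0},{"x":0,"y":0,"z":0.006,"ax":0,"ay":0,"az":0,"grip":0},{"x":0,"y":0,"z":0.007,"ax":0,"ay":0,"az":0,"grip":0}]}' |grep -E "tcp|ft_"

```

```text
tcp_pos: [0.5866, 0.173, 0.0737]
ft_force: [-2.2, -0.1, 4.9]
tcp_pos: [0.5867, 0.1731, 0.0669]
ft_force: [-3.9, 0.6, 13.5]
```

```bash
python3 -m pendant '{"deltas":[{"x":0,"y":0,"z":0.0005,"ax":0,"ay":0,"az":0,"grip":0},{"x":0,"y":0,"z":0.001,"ax":0,"ay":0,"az":0,"grip":0},{"x":0,"y":0,"z":0.0015,"ax":0,"ay":0,"az":0,"grip":0},{"x":0,"y":0,"z":0.002,"ax":0,"ay":0,"az":0,"grip":0},{"x":0,"y":0,"z":0.002,"ax":0,"ay":0,"az":0,"grip":0}]}' |grep -E "tcp|ft_"
python3 - <<'E'
from h import *
from station import viewer
a=np.deg2rad(71.7);A=np.array([[np.cos(a),np.sin(a)],[np.sin(a),-np.cos(a)]])
d=viewer.get_image("side");P=cloud(d);np.savez("pics/side3.npz",**d)
c=d["image"][150:270,220:380];cv2.imwrite("pics/c3.png",cv2.resize(c,(800,600),interpolation=cv2.INTER_CUBIC)[:,:,::-1])
E
```

```text
tcp_pos: [0.5867, 0.1731, 0.0669]
ft_force: [-6.3, -0.1, 19.0]
```

View pics/c3.png

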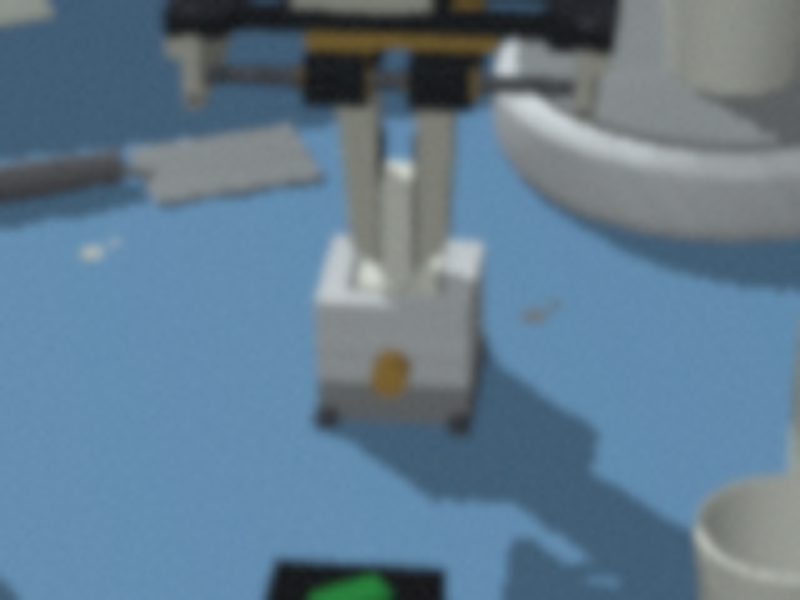

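Flush at the rim and the force rises against a hard stop, so it is home. Easing off, letting go and lifting clear.

```bash
python3 -m pendant '{"deltas":[{"x":0,"y":0,"z":-0.002,"ax":0,"ay":0,"az":0,"grip":0},{"x":0,"y":0,"z":-0.003,"ax":0,"ay":0,"az":0,"grip":0.4},{"x":0,"y":0,"z":-0.003,"ax":0,"ay":0,"az":0,"grip":0.4},{"x":0,"y":0,"z":-0.003,"ax":0,"ay":0,"az":0,"grip":0.4},{"x":0,"y":0,"z":-0.003,"ax":0,"ay":0,"az":0,"grip":0.4}]}' |grep -E "tcp|ft_|open|fing"
python3 -m pendant '{"deltas":[{"x":0,"y":0,"z":-0.005,"ax":0,"ay":0,"az":0,"grip":0.6},{"x":0,"y":0,"z":-0.03,"ax":0,"ay":0,"az":0,"grip":0.6},{"x":0,"y":0,"z":-0.07,"ax":0,"ay":0,"az":0,"grip":0.6},{"x":0,"y":0,"z":-0.115,"ax":0,"ay":0,"az":0,"grip":0.6},{"x":0,"y":0,"z":-0.15,"ax":0,"ay":0,"az":0,"grip":0.6}]}' |grep -E "tcp|ft_|open"
python3 - <<'E'
from h import *
from station import viewer
go([.5135,-.215,.2],6)
a=np.deg2rad(71.7);A=np.array([[np.cos(a),np.sin(a)],[np.sin(a),-np.cos(a)]])
for n in("side","wrist"):
    d=viewer.get_image(n);P=cloud(d);Z=P[...,2];hsv=cv2.cvtColor(d["image"],cv2.COLOR_RGB2HSV)
    near=(np.linalg.norm(P[...,:2]-[.585,.171],axis=-1)<.07)&(d["z_map"]>0)&(hsv[...,1]<110)
    for lab,z in(("rim",.0595),("fin",.108)):
        q=P[near&(abs(Z-z)<.003)]
        if len(q)<10: continue
        t=(q[:,:2]-[.585,.171])@A.T*1000; print(n,lab,len(q),q[:,2].mean().round(4),"toolx",np.percentile(t[:,0],[1,99]).round(1),"tooly",np.percentile(t[:,1],[1,99]).round(1))
E
```

```text
tcp_pos: [0.5866, 0.173, 0.0666]
ft_force: [0.4, 0.0, 0.1]
opening: 0.0363
finger_force: 0.0
tcp_pos: [0.5873, 0.1729, 0.2201]
ft_force: [0.7, 0.4, 0.7]
opening: 0.0558
d mm [-391.4   52.    19.7] r [ 0.0027 -0.0007 -0.425 ] t 9.3 F [0.7 0.4 0.7] op 55.8 ff 0.0 tcp [0.5873 0.1729 0.2201]
side rim 382 0.0591 toolx [-34.9  31.1] tooly [-33.5  33.5]
side fin 38 0.1074 toolx [-15.7   9.3] tooly [-6.7  6.7]
wrist rim 4571 0.0592 toolx [-29.7  31.1] tooly [-33.1  33.9]
wrist fin 659 0.1072 toolx [-10.6  14.9] tooly [-6.7  6.6]
```

Fin top 48.1 mm above the rim: fresh is home. Moving to the holder.

```bash
python3 -m pendant '{"deltas":[{"x":-0.045,"y":0.006,"z":0.002,"ax":0,"ay":0,"az":-0.085,"grip":0.6},{"x":-0.09,"y":0.012,"z":0.005,"ax":0,"ay":0,"az":-0.17,"grip":0.6},{"x":-0.135,"y":0.018,"z":0.008,"ax":0,"ay":0,"az":-0.255,"grip":0.6},{"x":-0.18,"y":0.024,"z":0.011,"ax":0,"ay":0,"az":-0.34,"grip":0.6},{"x":-0.225,"y":0.03,"z":0.014,"ax":0,"ay":0,"az":-0.425,"grip":0.6}]}' |grep -E "tcp"; python3 -c "
from h import *; go([.5135,-.215,.2],6)"
```

```text
tcp_pos: [0.5434, -0.0516, 0.2026]
d mm [-159.2  -47.5    2.6] r [-0.0007  0.      0.0041] t 9.9 F [-0.2 -0.7  0.8] op 55.8 ff 0.0 tcp [ 0.5434 -0.0516  0.2026]
```

```bash
python3 -m pendant '{"deltas":[{"x":-0.04,"y":-0.012,"z":0,"ax":0,"ay":0,"az":0.004,"grip":0.6},{"x":-0.08,"y":-0.024,"z":0.001,"ax":0,"ay":0,"az":0.004,"grip":0.6},{"x":-0.12,"y":-0.036,"z":0.002,"ax":0,"ay":0,"az":0.004,"grip":0.6},{"x":-0.159,"y":-0.0475,"z":0.002,"ax":0,"ay":0,"az":0.004,"grip":0.6},{"x":-0.159,"y":-0.0475,"z":0.002,"ax":0,"ay":0,"az":0.004,"grip":0.6}]}' |grep -E "tcp"
python3 -m pendant '{"deltas":[{"x":0,"y":0,"z":0,"ax":0,"ay":0,"az":0,"grip":0.6},{"x":0,"y":0,"z":0,"ax":0,"ay":0,"az":0,"grip":0.6},{"x":0,"y":0,"z":0,"ax":0,"ay":0,"az":0,"grip":0.6},{"x":0,"y":0,"z":0,"ax":0,"ay":0,"az":0,"grip":0.6},{"x":0,"y":0,"z":0,"ax":0,"ay":0,"az":0,"grip":0.6}]}' |grep -E "tcp"
cat > m.py <<'E'
from h import *
from station import viewer
def meas(name):
    a=np.deg2rad(6);A=np.array([[np.cos(a),np.sin(a)],[-np.sin(a),np.cos(a)]])
    d=viewer.get_image(name);P=cloud(d);Z=P[...,2];hsv=cv2.cvtColor(d["image"],cv2.COLOR_RGB2HSV)
    near=(np.linalg.norm(P[...,:2]-[.513,-.216],axis=-1)<.07)&(d["z_map"]>0)&(hsv[...,1]<110)
    for lab,z in(("base",.0178),("wall",.0535),("clips",.0755),("fin",.109)):
        q=P[near&(abs(Z-z)<.003)]
        if len(q)<10: continue
        t=(q[:,:2]-[.5135,-.2155])@A.T*1000; print(name,lab,len(q),q[:,2].mean().round(4),"hx",np.percentile(t[:,0],[1,99]).round(1),"hy",np.percentile(t[:,1],[1,99]).round(1),rect(q))
    return d
E
python3 - <<'E'
from m import *
go([.5135,-.215,.08],6)
d=meas("wrist"); cv2.imwrite("pics/w4.png",d["image"][:,:,::-1])
E
```

```text
tcp_pos: [0.5105, -0.2213, 0.2012]
tcp_pos: [0.514, -0.2121, 0.2011]
d mm [ -2.9  -0.8 121.1] r [-0.0001 -0.0003 -0.0019] t 10.9 F [-0.1  0.   0.2] op 55.5 ff 0.0 tcp [ 0.514  -0.2121  0.2011]
wrist base 3368 0.0175 hx [-46.9  48. ] hy [-29.1  29.1] (array([ 514.2, -215.4]), array([96.1, 59.2]), 5.9)
wrist wall 524 0.0533 hx [-20.6  22.2] hy [-21.2  22.4] (array([ 514.1, -214.9]), array([48.3, 43.9]), 5.9)
wrist clips 964 0.0752 hx [-23.7  24.9] hy [-11.6  13.1] (array([ 514. , -214.8]), array([49., 25.]), 5.7)
wrist fin 796 0.1092 hx [-6.   7.5] hy [-12.   13.1] (array([ 514., -215.]), array([13.9, 26. ]), 6.5)
```

View pics/w4.png

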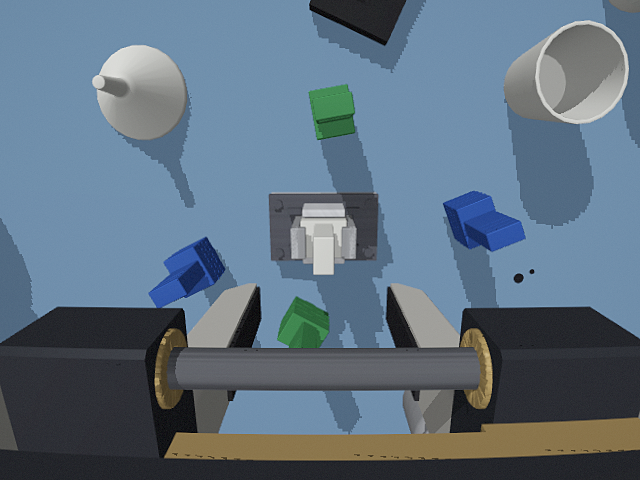

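White fin of the spent at (323,252) between the two clips, fingers clear on both sides; it is at (514,-215) mm.

```bash
python3 -m pendant '{"deltas":[{"x":-0.002,"y":0,"z":0.03,"ax":0,"ay":0,"az":0,"grip":0.6},{"x":-0.002,"y":0,"z":0.06,"ax":0,"ay":0,"az":0,"grip":0.6},{"x":-0.002,"y":0,"z":0.09,"ax":0,"ay":0,"az":0,"grip":0.6},{"x":-0.002,"y":0,"z":0.11,"ax":0,"ay":0,"az":0,"grip":0.6},{"x":-0.002,"y":0,"z":0.12,"ax":0,"ay":0,"az":0,"grip":0.6}]}' |grep -E "tcp"
python3 -m pendant '{"deltas":[{"x":0,"y":0,"z":0,"ax":0,"ay":0,"az":0,"grip":0.3},{"x":0,"y":0,"z":0,"ax":0,"ay":0,"az":0,"grip":0},{"x":0,"y":0,"z":0,"ax":0,"ay":0,"az":0,"grip":0},{"x":0,"y":0,"z":0,"ax":0,"ay":0,"az":0,"grip":0},{"x":0,"y":0,"z":0,"ax":0,"ay":0,"az":0,"grip":0}]}' | grep -E "tcp|open|fo"
python3 -m pendant '{"deltas":[{"x":0,"y":0,"z":0,"ax":0,"ay":0,"az":0,"grip":0},{"x":0,"y":0,"z":0,"ax":0,"ay":0,"az":0,"grip":0},{"x":0,"y":0,"z":0,"ax":0,"ay":0,"az":0,"grip":0},{"x":0,"y":0,"z":0,"ax":0,"ay":0,"az":0,"grip":0},{"x":0,"y":0,"z":0,"ax":0,"ay":0,"az":0,"grip":0}]}'
python3 -c "
from h import *; go([.514,-.2145,.08],6)"
```

```text
tcp_pos: [0.5131, -0.2143, 0.0793]
tcp_pos: [0.5144, -0.2152, 0.0819]
ft_force: [0.3, 0.1, -0.1]
opening: 0.0205
finger_force: 0.0
time_s: 12.45
tcp_pos: [0.5143, -0.2152, 0.0816]
tool_rot: [0.67, 0.742, 0.0, 0.0]
ft_force: [-0.1, 0.3, 5.4]
opening: 0.0138
finger_force: 30.0
d mm [ 0.7 -0.2  1.6] r [ 0.0009  0.0003 -0.0037] t 12.45 F [-0.1  0.3  5.4] op 13.8 ff 30.0 tcp [ 0.5143 -0.2152  0.0816]
```

```bash
python3 -m pendant '{"deltas":[{"x":0,"y":0.0029,"z":0.0001,"ax":0.04,"ay":0,"az":0,"grip":0},{"x":0,"y":0.0057,"z":0.0002,"ax":0.08,"ay":0,"az":0,"grip":0},{"x":0,"y":0.0086,"z":0.0005,"ax":0.12,"ay":0,"az":0,"grip":0},{"x":0,"y":0.0114,"z":0.0009,"ax":0.16,"ay":0,"az":0,"grip":0},{"x":0,"y":0.0142,"z":0.0014,"ax":0.2,"ay":0,"az":0,"grip":0}]}'
python3 - <<'E'
from m import *
go([.5143,-.2152,.0816],6)
E
```

```text
time_s: 12.95
tcp_pos: [0.5272, -0.2142, 0.0811]
tool_rot: [0.667, 0.738, -0.075, -0.068]
ft_force: [-1.9, 0.4, 9.9]
opening: 0.0136
finger_force: 30.0
d mm [  0.3 -12.8   2.2] r [-2.034e-01 -2.000e-04 -4.300e-03] t 12.95 F [-1.9  0.4  9.9] op 13.6 ff 30.0 tcp [ 0.5272 -0.2142  0.0811]
```

```bash
python3 -m pendant '{"deltas":[{"x":0,"y":-0.0057,"z":0.0002,"ax":-0.08,"ay":0,"az":0,"grip":0},{"x":0,"y":-0.0114,"z":0.0009,"ax":-0.16,"ay":0,"az":0,"grip":0},{"x":0,"y":-0.017,"z":0.002,"ax":-0.24,"ay":0,"az":0,"grip":0},{"x":0,"y":-0.0225,"z":0.0036,"ax":-0.32,"ay":0,"az":0,"grip":0},{"x":0,"y":-0.0279,"z":0.0057,"ax":-0.4,"ay":0,"az":0,"grip":0}]}'
python3 -m pendant '{"deltas":[{"x":0,"y":0,"z":0,"ax":0,"ay":0,"az":0,"grip":0},{"x":0,"y":0,"z":0,"ax":0,"ay":0,"az":0,"grip":0},{"x":0,"y":0,"z":0,"ax":0,"ay":0,"az":0,"grip":0},{"x":0,"y":0,"z":0,"ax":0,"ay":0,"az":0,"grip":0},{"x":0,"y":0,"z":0,"ax":0,"ay":0,"az":0,"grip":0}]}' | grep -E "tcp|ft_f"
python3 - <<'E'
from m import *
go([.5143,-.2152,.0816],6)
d=meas("side"); cv2.imwrite("pics/s5.png",cv2.resize(d["image"][260:380,240:400],(800,600),interpolation=cv2.INTER_CUBIC)[:,:,::-1])
E
```

```text
time_s: 13.45
tcp_pos: [0.5019, -0.2171, 0.081]
tool_rot: [0.667, 0.738, 0.075, 0.071]
ft_force: [5.6, 1.6, 0.1]
opening: 0.0138
finger_force: 30.0
tcp_pos: [0.5011, -0.2175, 0.0808]
ft_force: [-0.8, -0.2, 7.4]
d mm [ 0.9 13.2  1.9] r [ 0.2017  0.0027 -0.0034] t 13.95 F [-0.8 -0.2  7.4] op 14.1 ff 30.0 tcp [ 0.5011 -0.2175  0.0808]
side base 637 0.0181 hx [-46.9  47.5] hy [-32.4  27.9] (array([ 514. , -216.7]), array([96. , 63.1]), 6.4)
side wall 186 0.0539 hx [-32.8  31.6] hy [-25.   18.4] (array([ 514.2, -223.6]), array([64.8, 42.5]), 28.7)
side clips 164 0.0754 hx [-38.2  36.6] hy [-16.   9.] (array([ 512.9, -219.1]), array([75.4, 26.6]), 4.6)
side fin 160 0.1085 hx [-41.1   1.9] hy [-16.5   9.3] (array([ 495.4, -226.9]), array([33.6, 33.7]), 50.7)
```

View pics/s5.png

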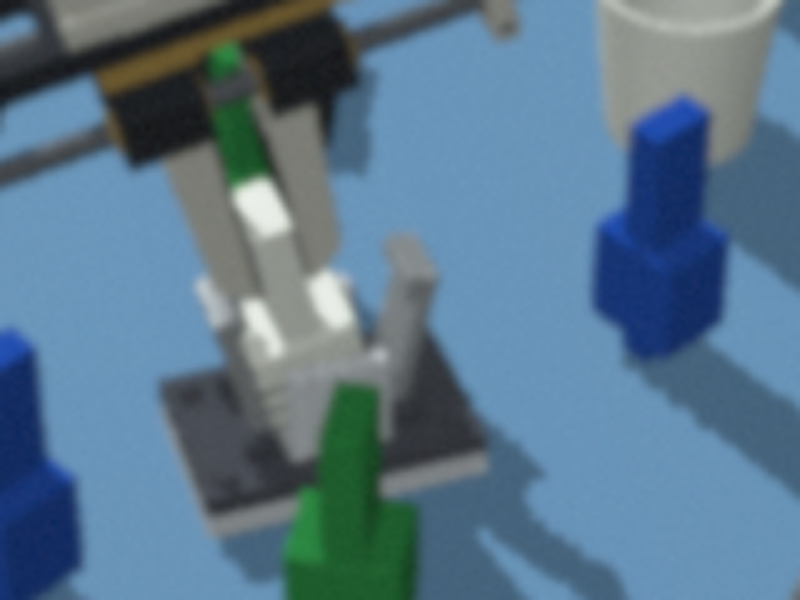

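Both clips lean out (tops at about ±37 mm, was ±24 mm, so about 0.2 rad), and the cartridge is still down in the holder. Setting it upright, then lifting.

```bash
python3 -m pendant '{"deltas":[{"x":0,"y":0.0036,"z":0.0001,"ax":0.05,"ay":0,"az":0,"grip":0},{"x":0,"y":0.0071,"z":0.0004,"ax":0.1,"ay":0,"az":0,"grip":0},{"x":0,"y":0.0107,"z":0.0008,"ax":0.15,"ay":0,"az":0,"grip":0},{"x":0,"y":0.0142,"z":0.0014,"ax":0.2,"ay":0,"az":0,"grip":0},{"x":0,"y":0.0142,"z":0.0014,"ax":0.2,"ay":0,"az":0,"grip":0}]}' | grep -E "tcp|ft_f"
python3 -m pendant '{"deltas":[{"x":0,"y":0,"z":0,"ax":0,"ay":0,"az":0,"grip":0},{"x":0,"y":0,"z":-0.005,"ax":0,"ay":0,"az":0,"grip":0},{"x":0,"y":0,"z":-0.01,"ax":0,"ay":0,"az":0,"grip":0},{"x":0,"y":0,"z":-0.015,"ax":0,"ay":0,"az":0,"grip":0},{"x":0,"y":0,"z":-0.02,"ax":0,"ay":0,"az":0,"grip":0}]}' | grep -E "tcp|ft_f|rot"
```

```text
tcp_pos: [0.5153, -0.2154, 0.0813]
ft_force: [0.4, -0.2, 4.2]
tcp_pos: [0.5128, -0.2149, 0.1012]
tool_rot: [0.671, 0.742, -0.0, -0.001]
ft_force: [-0.2, 0.6, -2.1]
```

Free: the force shows only its weight. Lifting on.

```bash
python3 -m pendant '{"deltas":[{"x":0,"y":0,"z":-0.015,"ax":0,"ay":0,"az":0,"grip":0},{"x":0,"y":0,"z":-0.035,"ax":0,"ay":0,"az":0,"grip":0},{"x":0,"y":0,"z":-0.055,"ax":0,"ay":0,"az":0,"grip":0},{"x":0,"y":0,"z":-0.075,"ax":0,"ay":0,"az":0,"grip":0},{"x":0,"y":0,"z":-0.09,"ax":0,"ay":0,"az":0,"grip":0}]}' >/dev/null
for i in 1 2; do python3 -m pendant '{"deltas":[{"x":0,"y":0,"z":0,"ax":0,"ay":0,"az":0,"grip":0},{"x":0,"y":0,"z":0,"ax":0,"ay":0,"az":0,"grip":0},{"x":0,"y":0,"z":0,"ax":0,"ay":0,"az":0,"grip":0},{"x":0,"y":0,"z":0,"ax":0,"ay":0,"az":0,"grip":0},{"x":0,"y":0,"z":0,"ax":0,"ay":0,"az":0,"grip":0}]}'; done
python3 - <<'E'
from m import *
d=viewer.get_image("side"); cv2.imwrite("pics/s6.png",cv2.resize(d["image"][180:400,200:440],(655,600),interpolation=cv2.INTER_CUBIC)[:,:,::-1])
P=cloud(d);q=P[(np.linalg.norm(P[...,:2]-[.583,.170],axis=-1)<.03)&(P[...,2]>.1)&(d["z_map"]>0)];print(len(q),q[:,2].max() if len(q) else 0)
E
```

```text
time_s: 16.0
tcp_pos: [0.5134, -0.2149, 0.1903]
tool_rot: [0.671, 0.742, -0.0, -0.001]
ft_force: [-0.2, -0.5, -3.3]
opening: 0.0142
finger_force: 30.0
time_s: 16.5
tcp_pos: [0.5138, -0.2151, 0.1912]
tool_rot: [0.67, 0.742, -0.0, 0.0]
ft_force: [-0.4, 0.3, -2.0]
opening: 0.0136
finger_force: 30.0
0 0
```

View pics/s6.png

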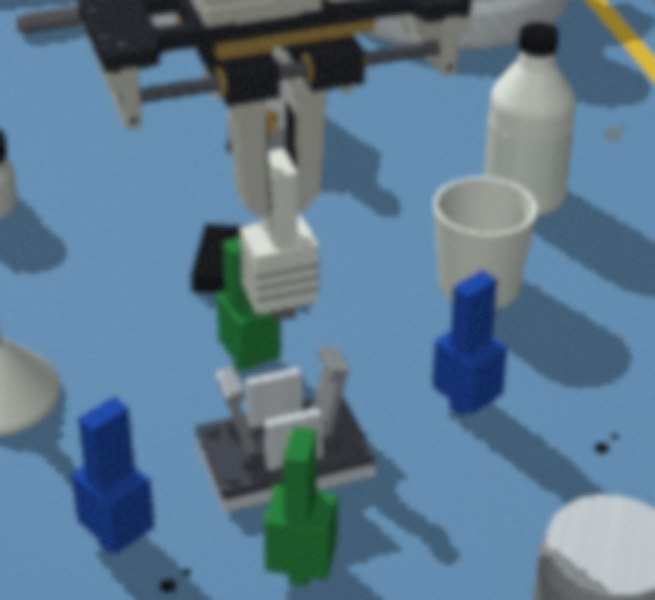

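The cartridge is held above the open clips (body at about (280,265) in this crop). A quick check of its tilt before handing in.

```bash
python3 - <<'E'
from m import *
d=viewer.get_image("side");P=cloud(d);hsv=cv2.cvtColor(d["image"],cv2.COLOR_RGB2HSV)
q=P[(np.linalg.norm(P[...,:2]-[.514,-.215],axis=-1)<.035)&(P[...,2]>.115)&(P[...,2]<.23)&(d["z_map"]>0)&(hsv[...,1]<70)]
print(len(q),q.min(0),q.max(0))
f=q[(q[:,2]>.132)&(q[:,2]<.164)&(q[:,1]<-.222)]; c=f-f.mean(0); print(len(f),np.linalg.svd(c)[2][2].round(3))
E
```

```text
1559 [ 0.48906531 -0.23597386  0.12163795] [ 0.53551837 -0.20168997  0.22999419]
405 [ 0.038 -0.999  0.008]
```

```bash
python3 -c "
from station import workorder
print(workorder.hand_in())"
```

```text
the job is handed in; nothing more can be done
None
```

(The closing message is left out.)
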